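# Unlock, drain and relock a casting mould in its tilting cradle

### The job

Drain the plaster casting mould on the draining stand. Turn the black T-handle of the cradle lock all the way to its free end so that it clicks in, tip the cradle by its bar about 60 degrees towards the drain tray and keep it there for two seconds, then bring it back fully level and turn the lock all the way back to locked. Leave the other things on the bench where they are.

Things in the scene. Friction and masses are not known exactly. Their poses are not given: they have to be found in the camera images.
- rig: fixed draining stand on a plywood base (265 along x, 360 along y, 12 thick). Origin on the table under the middle of the cradle's turning axis; x points from the bar side to the drain tray, y to the lock's side, z up. Two steel uprights at y = +-85 carry the cradle; the grey lock pillar stands at x = -112, y = 150; the tray spans x = 105 to 215, 45 high
- cradle_hinge (a point): middle of the cradle's horizontal turning axis (along the stand's y), 100 above the table
- cradle (a joint): tilt of the cradle and mould: 0 = level, on its stop; grows as the bar rises and the mould tips towards the tray (the stand's +x); up to 1.6 rad. Balanced and stiff: it stays where it is left, about 4 N at the bar moves it. The lock's tongue blocks it unless the lock is turned away
- cradle_bar (a point): middle of the round steel bar, 16 diameter, that tips the cradle; along the stand's y, 130 from the turning axis, level with it when the cradle is level. Free from y = -55 to 55, 57 clear between bar and mould (block 130 x 110 x 105, top 67 above the axis, 62 hole in its top). The bar runs on to y = 102; that end lies under the lock's tongue
- lock (a joint): turn of the lock handle: 0 = locked (tongue and handle's long end point to the stand's -y, over the bar's end), 2.6 rad = free; grows clockwise seen from above. A spring detent pulls it into the stop within about 0.3 rad of either end (about 0.35 Nm to leave it); in between it stays where left. It turns back to 0 only with the cradle level within about 0.03 rad
- lock_grip (a point): point to grip, on the lock's axis, in the middle of the black bar handle (18 wide, 26 tall, 85 long: 55 on the pointing side, 30 on the other; top 13 above this point). Axes turn with the handle: z is the turning axis, leaning 30 degrees from vertical towards the stand's -x; -y points along the long end. The tongue (22 wide, 74 long) lies under the long end, 44 below this point
- cup: bystander: white cup on the stand's plywood base, 70 high, 68 across; origin at its underside
- spatula: bystander: spatula lying in front of the stand; origin at its underside
- brush: bystander: brush lying left of the stand; origin at its underside
- jar: bystander: closed white jar right of the stand, 64 across, 100 high; origin at its underside
- mug: bystander: terracotta mug right of the stand, 80 across, 85 high; origin at its underside
- dish: bystander: white plate left of the stand, 150 across; origin at its underside
- half_mould: bystander: plaster half mould, 100 x 90 x 50 high, at the right side of the bench; origin at its underside

How it is judged:
By the outcome, as a careful person would: the job done as asked, in the order asked, and still so for the second after the job is handed in, with the robot touching nothing.
It also fails if it takes over 72 s, if anything falls off the work surface, if the arm or the gripper's body presses on something with over 40 N, if the wrist force passes 120 N, or if a joint passes its speed limit or range.

### The arm

A 6-joint arm with a two-finger parallel gripper is mounted at the origin on the work surface. World frame = base frame: x ahead of the robot, y to its left, z up, the work surface at z = 0. Lengths are in m, angles in degrees, forces in N, time in s.
With the tool pointing down it reaches from about 0.275 to 0.725 m from the base axis. Payload 5.6 kg.
Tool frame: the origin (TCP) lies between the finger pads; the fingertips stand 22 mm ahead of it and the grasp point (between the pads) lies 3 mm ahead of it (arm.tcp_to_tips is the z of the fingertips in the tool frame, in m); z points along the fingers, y is the line along which they close (so a half turn about z gives the same grasp; the last joint's range is limited). The gripper opens to 85 mm and grips with 20 to 120 N. Pads are 22 mm wide; open, the fingers measure 114 mm over their backs; the gripper's body (76 mm by 85 mm) begins 54 mm behind the grasp point. The pads swing forward as they close: fully open they stand 13 mm farther back than shut.
Start: joints at [-55.543, 14.616, 6.199, 0, -81.583, -16.306], TCP at [0.171, -0.523, 0.253] pointing down, gripper open.
Joint ranges: [-168.99, 168.99], [-69.2, 112.95], [-62.41, 85.93], [-164.36, 98.24], [-168.68, -3.75], [-174.98, 174.98]. Speed limits (degrees/s): [147.25, 147.25, 180, 180, 180, 180].

### API

Orientations are given as [roll, pitch, yaw] about the fixed x, y, z axes, in that order (R = Rz(yaw) Ry(pitch) Rx(roll)).
In Python, from cell import arm gives the robot as it stands. The module is installed in compiled form; this text tells all that it offers.
- The arm moves only by the tool play_rows, never from a script. Its argument "motion" is a list that holds one entry, the list of rows, each a list of 5 numbers: the shift along the tool's x, y, z scaled (see below), then the turn about the tool's z scaled (see below), then the opening, from -1 (shut) to 1 (fully open). A call has 1 to 20 rows; each row is the pose to reach, as a shift and turn from the pose commanded when the call began, along the tool's axes at that moment; what a row does not reach only later rows make up. The controller multiplies each number of a shift by 400 mm and each number of a turn by 2 rad. A row lasts 1/8 s, in which the tool goes at most 62.5 mm and 10.7 degrees, less where a joint would pass 70% of its speed; a pose out of reach is approached as far as the arm can. A call with a number of a shift or a turn outside -1 to 1 is refused whole. A call with a gripper value outside its range is refused whole. The fingers move at their own pace and stop on an object; the grip force is fixed at half the most. Time passes only in rows, so rows that repeat a pose let the fingers close. It gives the time, the measured TCP pose, the force, the opening and the grip force at its end, in the units of the state.
- arm.observe(): the state, without advancing time (a new reading comes with each control period).
- arm.snapshot(name): name is "side" or "top" or "wrist"; returns a dict with "pixels" (400x640x3 uint8, red, green, blue), "fx", "fy", "cx", "cy" (pixels), "R" (3x3) and "t" (3): a world point X has camera coordinates R X + t. Camera axes: x right, y down, z forward; pixel columns grow to the right and rows downward; lengths in m; the calibration is good to about 2 mm. A picture is of the moment at which its call begins. There is no depth.
- arm.hand_in(): hands the job in; it is judged then, once.
The state is a dict: "clock": time; "joint_positions": joint angles; "joint_vel": joint speeds; "joint_torque": joint torques, N m; "ee_pos": TCP position; "orientation": TCP orientation; "contact_force": force on the tool from outside, world axes, zero at the start; "ft_torque": the same for the moment, N m; "width": finger opening in m; "gripper_force": force on a finger pad.
Only numpy, scipy, OpenCV 4.12 (cv2) and the standard library are available. Lean on these libraries where they do the work, as an engineer would, in place of code of your own. Each camera call takes 0.05 s, during which the arm holds its last target. There are 200 camera calls.

## Working session

There is one attempt and no reset: what is moved stays moved. The work goes in short steps, Python scripts to look and compute and a tool call to move; the robot and the scene stay as the last step left them, time stands still between calls to the robot, and variables do not carry over. Pictures are saved under pics/ and viewed, at most 12 in all, crops included, and the job is handed in when it is done.

Besides the shell and the picture viewer there is one more tool, called after "Emit:" as name(argument=value, ...), one argument or row to a line, values as JSON. play_rows: Moves the arm, as the interface text tells. Its arguments: {"type":"object","properties":{"motion":{"type":"array"}},"required":["motion"]}

```bash
mkdir -p pics; python3 - <<'E'
from cell import arm
import cv2,numpy as np
print(arm.observe())
for n in ["side","top"]:
    s=arm.snapshot(n); cv2.imwrite(f"pics/{n}0.png",s["pixels"][:,:,::-1])
    print(n,s["fx"],s["fy"],s["cx"],s["cy"],np.array(s["R"]).round(4).tolist(),np.array(s["t"]).round(4).tolist())
E
```

```text
{'clock': 0.0, 'joint_positions': array([-5.55421231e+01,  1.46538082e+01,  6.13211775e+00, -2.88511403e-02,
       -8.15848510e+01, -1.63067311e+01]), 'joint_vel': array([-0.01391187, -0.02722221, -0.01563254, -0.08834162,  0.09885498,
       -0.02629603]), 'joint_torque': array([-1.21941030e-04, -3.86632955e+01,  2.37936491e+01,  5.36509529e+00,
       -6.17083002e-03, -6.95221630e-06]), 'ee_pos': array([ 0.17126555, -0.52217421,  0.25239435]), 'orientation': array([ 1.79889732e+02, -2.53010321e-03, -1.61853101e+02]), 'contact_force': array([-0.7272398 , -0.13717594,  0.57473117]), 'ft_torque': array([ 0.01265123,  0.00565499, -0.07473805]), 'gripper_force': 0.0, 'width': 0.0855018319782709}
side 500.4488477371931 500.4488477371931 316.68130405650373 196.5303235181926 [[0.7914, -0.6111, 0.0172], [-0.4551, -0.6076, -0.6509], [0.4082, 0.5073, -0.759]] [-0.4519, 0.2709, 1.353]
top 400.30662264109054 400.30662264109054 315.090719818782 197.81700650996743 [[-0.0188, -0.9994, -0.0277], [-0.9891, 0.0226, -0.1455], [0.146, 0.0247, -0.989]] [-0.0286, 0.5434, 1.267]
```

View pics/side0.png

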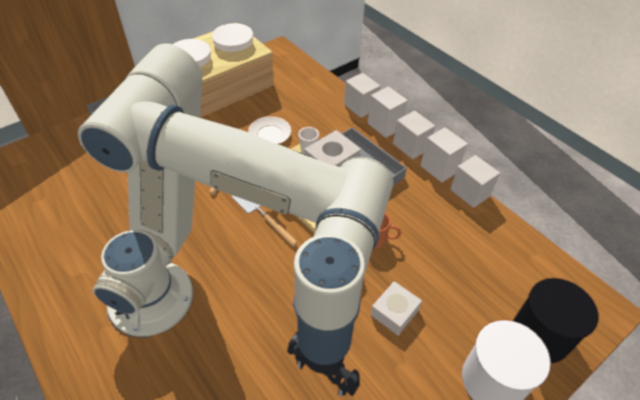

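View pics/top0.png

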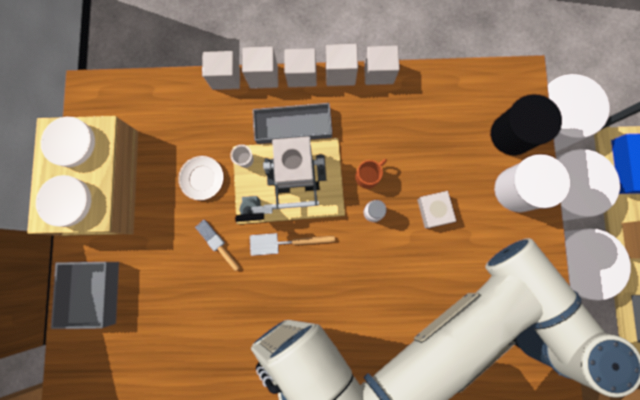

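The side view has the stand behind the arm. The top view shows it clearly, with the base at about (235-343, 140-220), the lock near (250,205), the bar near y≈207 and the tray at the top.

```bash
python3 - <<'E'
import cv2
i=cv2.imread("pics/top0.png")[95:245,220:400]
cv2.imwrite("pics/top0c.png",cv2.resize(i,None,fx=4,fy=4,interpolation=cv2.INTER_CUBIC))
E
```

```text
(no output)
```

View pics/top0c.png

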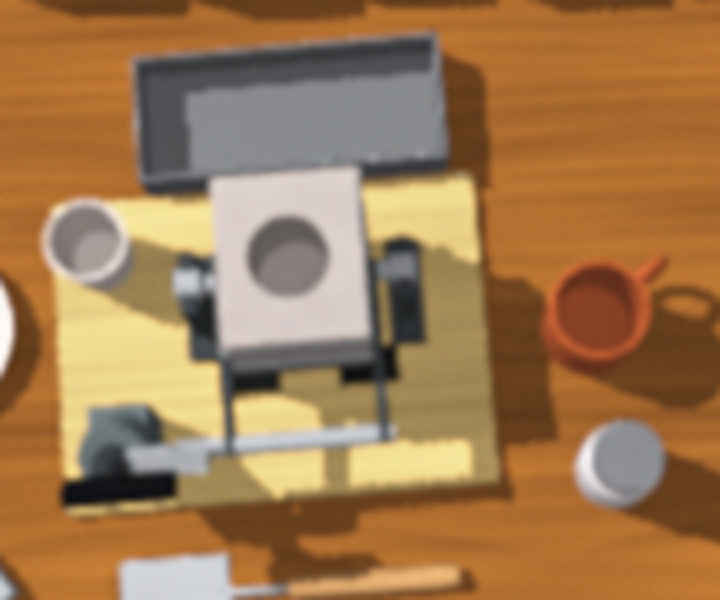

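Crop readings (4x):
- Mould top corners: (210,180), (359,167), (371,335), (217,350); hole centre (288,256).
- Base corners: (65,512), (498,482), (472,176).
- Bar right end: (392,432).
- Handle: (63,495) to (175,487).
- Cup: (88,240).

```bash
cat > h.py <<'E'
import numpy as np, cv2
from scipy.optimize import least_squares
from scipy.spatial.transform import Rotation as Ro
def proj(s,X):
    c=np.atleast_2d(X)@np.array(s["R"]).T+s["t"]
    return np.c_[s["fx"]*c[:,0]/c[:,2]+s["cx"], s["fy"]*c[:,1]/c[:,2]+s["cy"]]
def onz(s,uv,z):
    R=np.array(s["R"]);o=-R.T@s["t"];d=R.T@np.array([(uv[0]-s["cx"])/s["fx"],(uv[1]-s["cy"])/s["fy"],1])
    return o+d*(z-o[2])/d[2]
def world(p,X):
    return Ro.from_euler('z',p[2]).apply(np.atleast_2d(X))+[p[0],p[1],0]
E
python3 - <<'E'
from h import *
from cell import arm
s=arm.snapshot("top")
cv=lambda a:np.array([[220+(u+.5)/4-.5,95+(v+.5)/4-.5] for u,v in a])
uv=cv([(210,180),(359,167),(371,335),(217,350),(288,256),(65,512),(498,482),(472,176)])
def res(p):
    b=p[3]
    X=[[.065,.055,.167],[.065,-.055,.167],[-.065,-.055,.167],[-.065,.055,.167],[0,0,.167],[b,p[4]+.18,.012],[b,p[4]-.18,.012],[b+.265,p[4]-.18,.012]]
    return (proj(s,world(p,X))-uv).ravel()
r=least_squares(res,[.55,.05,0,-.17,0]);print(r.x,np.degrees(r.x[2]),res(r.x).round(1).tolist())
p=r.x
print(proj(s,world(p,[[-.13,0,.1]])), p.tolist())
for a in cv([(63,495),(175,487),(392,432),(88,240)]):
  for z in (.15,.17):
    w=onz(s,a,z); print(w, Ro.from_euler('z',-p[2]).apply(w-[p[0],p[1],0]))
E
```

```text
[ 0.64299221  0.02410173  0.0493617  -0.16458998  0.03009679] 2.828217040065545 [0.3, -0.4, -0.6, 0.2, -0.7, 0.5, 0.8, -0.6, 0.2, 0.3, -0.1, 0.4, -0.1, 0.2, 0.3, -0.6]
[[296.1835876  204.80462262]] [0.6429922072251382, 0.024101728482268114, 0.04936169931015214, -0.16458998157428356, 0.03009678883295176]
[0.46992363 0.19587224 0.15      ] [-0.16438233  0.18010078  0.15      ]
[0.46792659 0.19133333 0.17      ] [-0.1666009   0.17566593  0.17      ]
[0.47409861 0.11217577 0.15      ] [-0.16434216  0.09630026  0.15      ]
[0.47203088 0.10905391 0.17      ] [-0.16656141  0.09328422  0.17      ]
[ 0.51171774 -0.04998795  0.15      ] [-0.13477028 -0.06752213  0.15      ]
[ 0.50901308 -0.05036423  0.17      ] [-0.13749021 -0.06776451  0.17      ]
[0.66452012 0.1787309  0.15      ] [0.02913135 0.1533786  0.15      ]
[0.65922839 0.1744822  0.17      ] [0.02363643 0.14939618 0.17      ]
```

The pose fit is good: residuals are under 1 px and the stand yaw is 2.83°. The tool can't tilt, so I'll turn the lock with the fingers straddling the long end. First I'll move above the lock for a wrist view.

```bash
cat >> h.py <<'E'
P=np.array([0.6430,0.0241,0.04936])
def rows(start,targets):
    "start (x,y,z,yaw deg); targets (x,y,z,yaw,open) world -> scaled rows"
    s=np.array(start,float);c,q=np.cos(np.radians(s[3])),np.sin(np.radians(s[3]))
    out=[]
    for t in targets:
        d=np.array(t[:3])-s[:3]
        turn=-np.radians(t[3]-s[3])
        out.append([round(v,3) for v in ((d[0]*c+d[1]*q)/.4,(d[0]*q-d[1]*c)/.4,-d[2]/.4,turn/2,t[4])])
    return out
E
python3 - <<'E'
from h import *
print(rows((.171,-.523,.253,-161.85),[(.3,-.22,.36,-125,1)]))
print(rows((.3,-.22,.36,-125),[(.40,.10,.36,-87.2,1)]))
E
```

```text
[[np.float64(-0.542), np.float64(0.619), np.float64(-0.267), np.float64(-0.322), 1]]
[[np.float64(-0.799), np.float64(0.254), np.float64(-0.0), np.float64(-0.33), 1]]
```

Emit:
play_rows(
  motion=[
    [[-0.1,0.12,-0.2,-0.06,1],[-0.25,0.28,-0.267,-0.15,1],[-0.4,0.45,-0.267,-0.22,1],[-0.5,0.57,-0.267,-0.3,1],[-0.542,0.619,-0.267,-0.322,1],[-0.542,0.619,-0.267,-0.322,1],[-0.542,0.619,-0.267,-0.322,1],[-0.542,0.619,-0.267,-0.322,1]],
  ],
)

```text
clock: 1.15
ee_pos: [0.3002, -0.2198, 0.36]
orientation: [180.0, -0.0, -124.9]
contact_force: [-0.7, -0.2, -0.7]
width: 0.0852
gripper_force: 0.0
```

Emit:
play_rows(
  motion=[
    [[-0.15,0.05,0,-0.06,1],[-0.3,0.1,0,-0.13,1],[-0.45,0.14,0,-0.2,1],[-0.6,0.19,0,-0.26,1],[-0.75,0.24,0,-0.32,1],[-0.799,0.254,0,-0.33,1],[-0.799,0.254,0,-0.33,1],[-0.799,0.254,0,-0.33,1],[-0.799,0.254,0,-0.33,1]],
  ],
)

```text
clock: 2.28
ee_pos: [0.4, 0.099, 0.3604]
orientation: [-180.0, 0.0, -87.3]
contact_force: [0.0, -0.5, 0.6]
width: 0.0857
gripper_force: 0.0
```

```bash
python3 - <<'E'
from h import *
from cell import arm
o=arm.observe();print(o["clock"],o["ee_pos"],o["orientation"],o["joint_positions"],arm.tcp_to_tips)
s=arm.snapshot("wrist");cv2.imwrite("pics/w1.png",s["pixels"][:,:,::-1])
np.save("w1.npy",s,allow_pickle=True)
print(proj(s,world(P,[[-.163,.15,.15],[-.13,0,.1],[-.13,.102,.1],[-.163,.095,.15]])))
E
```

```text
2.275 [0.4000172  0.09904455 0.36041822] [-1.79962894e+02  1.23903145e-02 -8.72735155e+01] [ 3.59195264e+01 -1.94764150e+00  2.61627946e+00  9.97660135e-03
 -9.45260863e+01 -3.31922554e+01] 0.022
[[247.79396413 227.28006015]
 [219.8857474   90.30128306]
 [227.14623909 176.43692512]
 [244.60157115 180.3924611 ]]
```

View pics/w1.png

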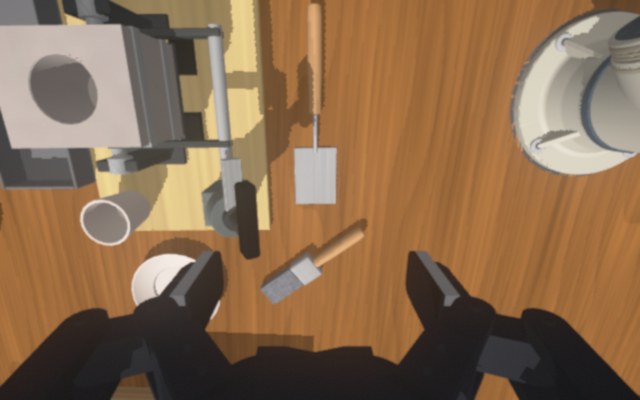

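The wrist view shows the handle from about (246,182) to (250,257) and the bar from (215,30) to (228,160). Both agree with the predictions, so I'll enlarge the crop to refine.

```bash
python3 - <<'E'
import cv2
i=cv2.imread("pics/w1.png")[145:275,170:300]
cv2.imwrite("pics/w1c.png",cv2.resize(i,None,fx=4.5,fy=4.5,interpolation=cv2.INTER_CUBIC))
E
```

```text
(no output)
```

View pics/w1c.png

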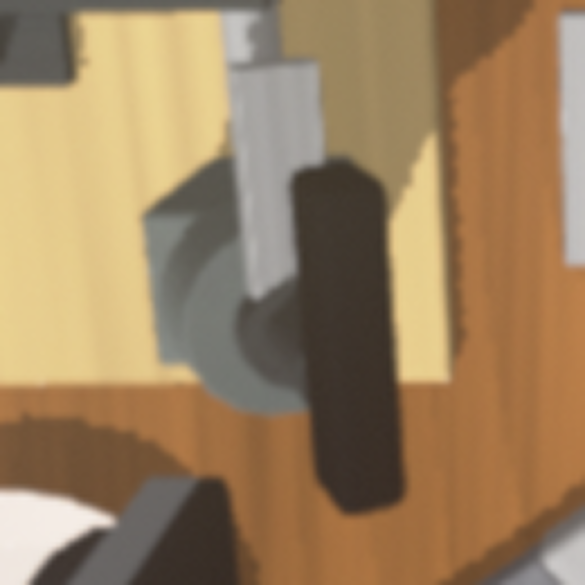

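Reading the crop at 4.5x, the handle silhouette has its left edge from (292,180) to (318,470) and its right edge from (384,190) to (405,490). The top is at row 160 and the bottom at row 515. I'll fit the grip point using both cameras.

```bash
python3 - <<'E'
from h import *
from cell import arm
T=arm.snapshot("top");W=np.load("w1.npy",allow_pickle=True).item()
cw=lambda u,v:np.array([170+(u+.5)/4.5-.5,145+(v+.5)/4.5-.5]); ct=lambda u,v:np.array([220+(u+.5)/4-.5,95+(v+.5)/4-.5])
def n(a,b):
    d=b-a; m=np.array([-d[1],d[0]]);return m/np.linalg.norm(m)
obs=[]
for cam,f,a,b,sg in [(W,cw,(292,180),(318,470),1),(W,cw,(384,190),(405,490),-1),(T,ct,(63,483),(175,474),-1),(T,ct,(63,507),(175,498),1)]:
    A,B=f(*a),f(*b);m=n(A,B)*sg;obs.append((cam,m,m@((A+B)/2)))
obs+= [(W,np.array([0,-1.]),-cw(0,160)[1]),(W,np.array([0,1.]),cw(0,515)[1]),(T,np.array([-1.,0]),-ct(63,0)[0]),(T,np.array([1.,0]),ct(176,0)[0])]
C=np.array([[x,y,z] for x in(-.009,.009) for y in(-.055,.03) for z in(-.013,.013)])
R=Ro.from_euler('y',-30,degrees=True)
def res(g):
    X=world(P,R.apply(C)+g);return [np.max(proj(c,X)@m)*1.0-o for c,m,o in obs]
def chk(s):
    return 
for g0 in ([-.163,.15,.15],):
    # orient signs: outward normals
    X=world(P,R.apply(C)+g0)
    obs=[(c,m,o) if (m@proj(c,X).mean(0)<o) else (c,-m,-o) for c,m,o in obs]
    r=least_squares(res,g0);print(r.x,np.round(r.fun,1),world(P,r.x))
# bar check in wrist
print(proj(W,world(P,[[-.13,.05,.1],[-.13,-.05,.1]])))
E
```

```text
[-0.16191267  0.15397301  0.1453406 ] [ 1.6  1.8  2.1  1.1  0.6 -0.3  2.2 -0.1] [[0.47368751 0.16989672 0.1453406 ]]
[[223.58653745 134.20601303]
 [215.87805274  42.75555655]]
```

```bash
cat >> h.py <<'E'
G=np.array([-.162,.152,.147])
def lockpose(th,r=.040,dz=.002,op=.05,off=0):
    e=np.array([.866,0,.5]);d=-np.cos(th)*np.array([0,1,0])-np.sin(th)*e
    phi=np.degrees(np.arctan2(.866*np.sin(th),np.cos(th)))
    w=world(P,G+r*d+[0,0,dz])[0]
    return (*w,92.83-phi,op)
def show(start,t):
    for r in rows(start,t): print([float(v) for v in r])
E
python3 - <<'E'
from h import *
a=lockpose(0);print(a)
up=(a[0],a[1],.26,0,.05);up2=(a[0],a[1],.26,92.83,.05)
show((.4,.099,.3604,-87.27),[up])
show(up[:4],[up2,a])
print('C');show(a[:4],[lockpose(t) for t in np.arange(.14,1.41,.14)])
b=lockpose(1.4);print('D',b);show(b[:4],[lockpose(t) for t in np.arange(1.54,2.81,.14)])
E
```

```text
(np.float64(0.4756712337140988), np.float64(0.12797051541817941), np.float64(0.149), np.float64(92.83), 0.05)
[-0.063, -0.192, 0.251, -0.762, 0.05]
[0.0, 0.0, -0.0, -0.81, 0.05]
[0.0, 0.0, 0.278, -0.81, 0.05]
C
[0.001, -0.012, 0.007, 0.061, 0.05]
[0.004, -0.024, 0.014, 0.122, 0.05]
[0.009, -0.035, 0.02, 0.185, 0.05]
[0.015, -0.046, 0.027, 0.249, 0.05]
[0.024, -0.056, 0.032, 0.315, 0.05]
[0.033, -0.064, 0.037, 0.384, 0.05]
[0.044, -0.072, 0.042, 0.456, 0.05]
[0.056, -0.078, 0.045, 0.531, 0.05]
[0.069, -0.082, 0.048, 0.608, 0.05]
[0.083, -0.085, 0.049, 0.687, 0.05]
D (np.float64(0.4399386797553345), np.float64(0.15944712412914291), np.float64(0.12929100540023078), np.float64(14.093912748788185), 0.05)
[0.002, -0.014, 0.001, 0.081, 0.05]
[0.005, -0.028, 0.0, 0.161, 0.05]
[0.01, -0.041, -0.001, 0.241, 0.05]
[0.016, -0.053, -0.003, 0.319, 0.05]
[0.024, -0.064, -0.006, 0.395, 0.05]
[0.033, -0.074, -0.01, 0.468, 0.05]
[0.043, -0.083, -0.015, 0.539, 0.05]
[0.053, -0.09, -0.02, 0.606, 0.05]
[0.065, -0.095, -0.026, 0.671, 0.05]
[0.077, -0.098, -0.033, 0.734, 0.05]
```

Emit:
play_rows(
  motion=[
    [[-0.02,-0.06,0.06,-0.09,0.05],[-0.04,-0.12,0.12,-0.18,0.05],[-0.063,-0.192,0.18,-0.27,0.05],[-0.063,-0.192,0.251,-0.36,0.05],[-0.063,-0.192,0.251,-0.45,0.05],[-0.063,-0.192,0.251,-0.54,0.05],[-0.063,-0.192,0.251,-0.63,0.05],[-0.063,-0.192,0.251,-0.72,0.05],[-0.063,-0.192,0.251,-0.762,0.05],[-0.063,-0.192,0.251,-0.762,0.05]],
  ],
)

```text
clock: 3.62
ee_pos: [0.4755, 0.1289, 0.2599]
orientation: [-180.0, -0.0, 0.1]
contact_force: [-0.2, -0.2, 0.4]
width: 0.0449
gripper_force: 0.0
```

Emit:
play_rows(
  motion=[
    [[0,0,0,-0.09,0.05],[0,0,0,-0.18,0.05],[0,0,0,-0.27,0.05],[0,0,0,-0.36,0.05],[0,0,0,-0.45,0.05],[0,0,0,-0.54,0.05],[0,0,0,-0.63,0.05],[0,0,0,-0.72,0.05],[0,0,0,-0.81,0.05],[0,0,0,-0.81,0.05],[0,0,0,-0.81,0.05]],
  ],
)

```text
clock: 5.0
ee_pos: [0.4755, 0.1293, 0.2598]
orientation: [180.0, -0.0, 92.7]
contact_force: [0.6, -1.1, -0.0]
width: 0.0451
gripper_force: 0.0
```

```bash
python3 - <<'E'
from h import *
from cell import arm
o=arm.observe();print(o["clock"],o["ee_pos"],o["orientation"],o["joint_positions"],o["width"])
s=arm.snapshot("wrist");cv2.imwrite("pics/w2.png",s["pixels"][:,:,::-1])
print(proj(s,world(P,[G,G+[0,-.055,0]])))
E
```

```text
5.0 [0.47547803 0.12925176 0.25975613] [ 1.79993824e+02 -4.36657065e-03  9.27465932e+01] [ 3.34686195e+01  7.97225447e+00 -1.21753563e+00 -6.06542220e-04
 -8.08026702e+01  1.49278070e+02] 0.045050450770650896
[[314.44438167 152.81567192]
 [314.55323116 221.38470187]]
```

View pics/w2.png

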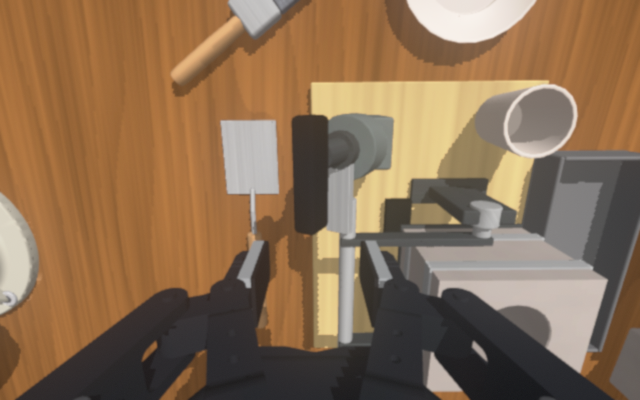

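The handle spans columns 293-328 with its end at row 232, centred between the fingertips at (255,265) and (375,265). Alignment is good, so I'll descend.

Emit:
play_rows(
  motion=[
    [[0,0,0.05,0,0.05],[0,0,0.1,0,0.05],[0,0,0.15,0,0.05],[0,0,0.2,0,0.05],[0,0,0.24,0,0.05],[0,0,0.277,0,0.05],[0,0,0.277,0,0.05],[0,0,0.277,0,0.05]],
  ],
)

```text
clock: 6.05
ee_pos: [0.4759, 0.1295, 0.1495]
orientation: [179.9, -0.0, 93.0]
contact_force: [0.4, -0.4, -0.2]
width: 0.0448
gripper_force: 0.0
```

Clear, with no contact. Now I'll turn the lock.

Emit:
play_rows(
  motion=[
    [[0.001,-0.012,0.007,0.061,0.05],[0.004,-0.024,0.014,0.122,0.05],[0.009,-0.035,0.02,0.185,0.05],[0.015,-0.046,0.027,0.249,0.05],[0.024,-0.056,0.032,0.315,0.05],[0.033,-0.064,0.037,0.384,0.05],[0.044,-0.072,0.042,0.456,0.05],[0.056,-0.078,0.045,0.531,0.05],[0.069,-0.082,0.048,0.608,0.05],[0.083,-0.085,0.049,0.687,0.05],[0.083,-0.085,0.049,0.687,0.05]],
  ],
)

```text
clock: 7.42
ee_pos: [0.4401, 0.1612, 0.13]
orientation: [-180.0, -0.1, 14.4]
contact_force: [-0.2, -0.2, 0.3]
width: 0.0448
gripper_force: 0.0
```

Emit:
play_rows(
  motion=[
    [[0.002,-0.014,0.001,0.081,0.05],[0.005,-0.028,0.0,0.161,0.05],[0.01,-0.041,-0.001,0.241,0.05],[0.016,-0.053,-0.003,0.319,0.05],[0.024,-0.064,-0.006,0.395,0.05],[0.033,-0.074,-0.01,0.468,0.05],[0.043,-0.083,-0.015,0.539,0.05],[0.053,-0.09,-0.02,0.606,0.05],[0.065,-0.095,-0.026,0.671,0.05],[0.065,-0.095,-0.026,0.671,0.05]],
  ],
)

```text
clock: 8.68
ee_pos: [0.456, 0.204, 0.1401]
orientation: [-180.0, 0.0, -62.4]
contact_force: [0.3, -0.9, -0.2]
width: 0.0449
gripper_force: 0.0
```

```bash
python3 - <<'E'
from h import *
from cell import arm
o=arm.observe();print(o["clock"],o["ee_pos"],o["orientation"],o["contact_force"],o["joint_positions"])
s=arm.snapshot("wrist");cv2.imwrite("pics/w3.png",s["pixels"][:,:,::-1])
for t in (2.3,2.6):
    e=np.array([.866,0,.5]);d=-np.cos(t)*np.array([0,1,0])-np.sin(t)*e
    print(proj(s,world(P,[G,G+.055*d])))
E
```

```text
8.675 [0.45597412 0.20404721 0.1401046 ] [-1.79954910e+02  1.11214257e-02 -6.24051293e+01] [ 0.34779771 -0.9465721  -0.23444993] [ 4.21125537e+01  1.27229602e+01 -1.33108794e+01  5.97540950e-04
 -6.39197225e+01 -1.45179498e+01]
[[317.84138024 191.37689756]
 [351.77581888 275.16623166]]
[[317.84138024 191.37689756]
 [322.58260346 291.4583833 ]]
```

View pics/w3.png

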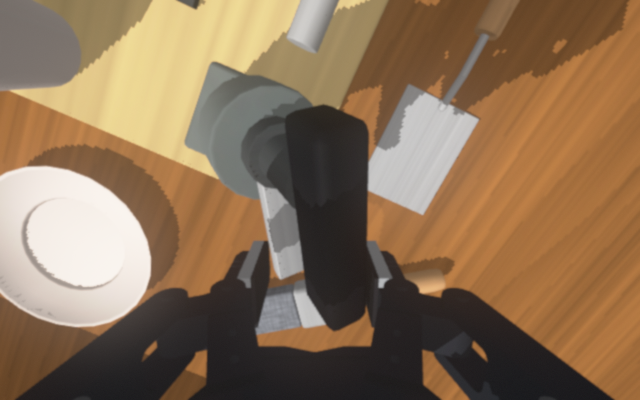

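The handle lies from about (325,120) to (335,315), close to the right-hand (trailing) finger. That puts it near 2.5-2.6 rad. I'll push a bit further to confirm the stop.

```bash
python3 - <<'E'
from h import *
a=lockpose(2.66);print(a);show(a[:4],[lockpose(t) for t in (2.74,2.82,2.9)])
E
```

```text
(np.float64(0.45592311399087815), np.float64(0.20253729692705877), np.float64(0.1397361747013931), np.float64(-62.818325704965716), 0.05)
[-0.001, -0.007, -0.004, 0.036, 0.05]
[-0.0, -0.014, -0.007, 0.072, 0.05]
[0.0, -0.021, -0.011, 0.107, 0.05]
```

Emit:
play_rows(
  motion=[
    [[0,-0.007,-0.004,0.036,0.05],[0,-0.014,-0.007,0.072,0.05],[0,-0.014,-0.007,0.072,0.05]],
  ],
)

```text
clock: 9.1
ee_pos: [0.4573, 0.2028, 0.1406]
orientation: [179.4, -0.2, -70.7]
contact_force: [-5.4, -9.4, -0.6]
width: 0.0448
gripper_force: 4.9
```

Blocked at about 11 N, so it's at the free stop. I'll back off and lift, then open and turn towards the bar.

```bash
python3 - <<'E'
from h import *
c=lockpose(2.82)
b=lockpose(2.66); 
show(c[:4],[b,(b[0],b[1],.26,b[3],.05)])
bar=world(P,[[-.130,-.002,.103]])[0];print(bar)
st=(b[0],b[1],.26,b[3]); t=(bar[0],bar[1],.26,-87.17,0.05)
show(st,[t]); show(t[:4],[(*bar,-87.17,.05)])
E
```

```text
[0.002, 0.014, 0.007, -0.072, 0.05]
[0.002, 0.014, -0.293, -0.072, 0.05]
[0.51325701 0.01568824 0.103     ]
[0.481, 0.086, -0.0, 0.213, 0.05]
[0.0, -0.0, 0.393, -0.0, 0.05]
```

Emit:
play_rows(
  motion=[
    [[0,0.014,0.005,-0.06,0.05],[0,0.014,0.005,-0.06,0.05],[0,0.014,-0.1,-0.06,0.05],[0,0.014,-0.2,-0.06,0.05],[0,0.014,-0.3,-0.06,0.05],[0,0.014,-0.3,-0.06,0.05]],
  ],
)

```text
clock: 9.85
ee_pos: [0.457, 0.2057, 0.2663]
orientation: [-179.5, 0.1, -64.0]
contact_force: [-0.3, 0.2, -0.5]
width: 0.0448
gripper_force: 0.0
```

Emit:
play_rows(
  motion=[
    [[0.12,0.02,0.01,0.05,0.05],[0.24,0.045,0.015,0.1,0.05],[0.36,0.065,0.015,0.15,0.05],[0.45,0.08,0.015,0.2,0.05],[0.481,0.086,0.015,0.21,0.05],[0.481,0.086,0.015,0.21,0.05],[0.481,0.086,0.015,0.21,0.05],[0.481,0.086,0.015,0.21,0.05]],
  ],
)

```text
clock: 10.85
ee_pos: [0.5086, 0.0177, 0.2565]
orientation: [-180.0, 0.0, -87.9]
contact_force: [-0.3, 1.0, 0.2]
width: 0.045
gripper_force: 0.0
```

```bash
python3 - <<'E'
from h import *
from cell import arm
o=arm.observe();st=(*o["ee_pos"],o["orientation"][2]);print(o["clock"],st)
s=arm.snapshot("wrist");cv2.imwrite("pics/w4.png",s["pixels"][:,:,::-1])
bar=world(P,[[-.130,-.002,.103]])[0]
print(proj(s,world(P,[[-.13,0,.1],[-.13,.05,.1]])))
show(st,[(*bar,-87.17,.05)])
E
```

```text
10.85 (np.float64(0.5086317619437007), np.float64(0.017683253271387284), np.float64(0.25649820486551783), np.float64(-87.94616529547424))
[[309.17768008 185.28664911]
 [310.13607474 235.53846632]]
[0.005, -0.011, 0.384, -0.007, 0.05]
```

View pics/w4.png

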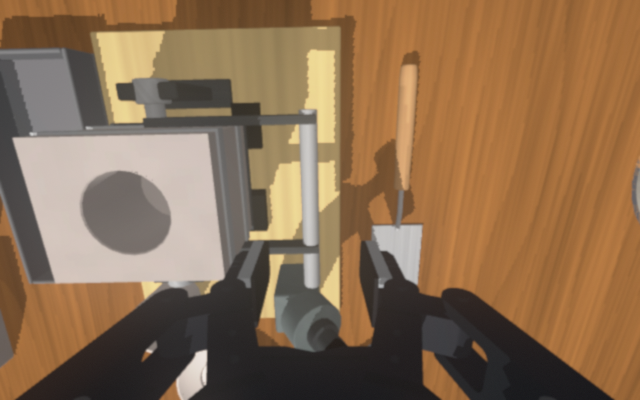

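The bar is at column 309 with its arms at rows 120 and 248, exactly as predicted, and the tongue is clear of the bar's end. I'll descend and grip.

Emit:
play_rows(
  motion=[
    [[0.005,-0.011,0.05,-0.007,0.05],[0.005,-0.011,0.12,-0.007,0.05],[0.005,-0.011,0.2,-0.007,0.05],[0.005,-0.011,0.27,-0.007,0.05],[0.005,-0.011,0.33,-0.007,0.05],[0.005,-0.011,0.37,-0.007,0.05],[0.005,-0.011,0.384,-0.007,0.05],[0.005,-0.011,0.384,-0.007,0.05]],
  ],
)

```text
clock: 11.9
ee_pos: [0.5133, 0.0151, 0.1031]
orientation: [-180.0, -0.0, -87.2]
contact_force: [0.8, 0.6, -0.2]
width: 0.0445
gripper_force: 0.0
```

Emit:
play_rows(
  motion=[
    [[0,0,0,0,-0.5],[0,0,0,0,-0.8],[0,0,0,0,-0.8],[0,0,0,0,-0.8],[0,0,0,0,-0.8],[0,0,0,0,-0.8]],
  ],
)

```text
clock: 12.65
ee_pos: [0.5135, 0.015, 0.1038]
orientation: [-179.9, 0.0, -87.2]
contact_force: [-1.9, 1.3, 6.0]
width: 0.0144
gripper_force: 58.4
```

```bash
python3 - <<'E'
from h import *
from cell import arm
o=arm.observe();st=(*o["ee_pos"],o["orientation"][2]);print(st,o["contact_force"],o["width"])
loc=Ro.from_euler('z',-P[2]).apply(np.array(st[:3])-[P[0],P[1],0]);print(loc)
# arc relative to current pose, hinge frame
R=.130
def t(a): 
    a=np.radians(a);d=np.array([R*(1-np.cos(a)),0,R*np.sin(a)])
    return (*(np.array(st[:3])+Ro.from_euler('z',P[2]).apply(d)),st[3],-.8)
show(st,[t(a) for a in np.arange(4,61,4)]); show(st,[t(62)])
E
```

```text
(np.float64(0.5134721613186684), np.float64(0.015003381032178041), np.float64(0.10384727080850341), np.float64(-87.2342319708062)) [-1.86525122  1.265481    6.01725889] 0.014351370804452066
[-0.12981891 -0.00269464  0.10384727]
[-0.0, -0.001, -0.023, -0.0, -0.8]
[-0.0, -0.003, -0.045, -0.0, -0.8]
[-0.0, -0.007, -0.068, -0.0, -0.8]
[-0.0, -0.013, -0.09, -0.0, -0.8]
[-0.0, -0.02, -0.111, -0.0, -0.8]
[-0.0, -0.028, -0.132, -0.0, -0.8]
[-0.0, -0.038, -0.153, -0.0, -0.8]
[-0.0, -0.049, -0.172, -0.0, -0.8]
[-0.0, -0.062, -0.191, -0.0, -0.8]
[-0.0, -0.076, -0.209, -0.0, -0.8]
[-0.0, -0.091, -0.226, -0.0, -0.8]
[-0.0, -0.108, -0.242, -0.0, -0.8]
[-0.0, -0.125, -0.256, -0.0, -0.8]
[-0.0, -0.143, -0.269, -0.0, -0.8]
[-0.0, -0.162, -0.281, -0.0, -0.8]
[-0.0, -0.172, -0.287, -0.0, -0.8]
```

Emit:
play_rows(
  motion=[
    [[0,0,-0.012,0,-0.8],[0,-0.001,-0.023,0,-0.8],[0,-0.002,-0.034,0,-0.8],[0,-0.003,-0.045,0,-0.8],[0,-0.003,-0.045,0,-0.8]],
  ],
)

```text
clock: 13.28
ee_pos: [0.5144, 0.0151, 0.1212]
orientation: [180.0, 0.0, -87.2]
contact_force: [1.4, 1.3, -3.9]
width: 0.0143
gripper_force: 59.0
```

Emit:
play_rows(
  motion=[
    [[0,-0.002,-0.012,0,-0.8],[0,-0.004,-0.023,0,-0.8],[0,-0.01,-0.045,0,-0.8],[0,-0.017,-0.066,0,-0.8],[0,-0.025,-0.087,0,-0.8],[0,-0.035,-0.108,0,-0.8],[0,-0.046,-0.127,0,-0.8],[0,-0.059,-0.146,0,-0.8],[0,-0.073,-0.164,0,-0.8],[0,-0.088,-0.181,0,-0.8],[0,-0.105,-0.197,0,-0.8],[0,-0.122,-0.211,0,-0.8],[0,-0.14,-0.224,0,-0.8],[0,-0.15,-0.231,0,-0.8],[0,-0.159,-0.236,0,-0.8],[0,-0.164,-0.239,0,-0.8],[0,-0.164,-0.239,0,-0.8]],
  ],
)

```text
clock: 15.4
ee_pos: [0.5782, 0.0183, 0.2226]
orientation: [-179.9, 0.0, -87.1]
contact_force: [-19.9, 8.4, 23.9]
width: 0.0138
gripper_force: 61.3
```

```bash
python3 - <<'E'
from h import *
from cell import arm
o=arm.observe();st=(*o["ee_pos"],o["orientation"][2]);print(st,o["contact_force"],o["width"],o["gripper_force"])
loc=Ro.from_euler('z',-P[2]).apply(np.array(st[:3])-[P[0],P[1],0]);print(loc,np.degrees(np.arctan2(loc[2]-.1038,-loc[0])))
s=arm.snapshot("side");cv2.imwrite("pics/s5.png",cv2.resize(s["pixels"][90:260,200:440,::-1],None,fx=3,fy=3))
E
```

```text
(np.float64(0.5781961144379137), np.float64(0.018282140194902468), np.float64(0.2226452207165079), np.float64(-87.13338584481315)) [-19.93512274   8.37429859  23.85687158] 0.013772733894067956 61.261385679244995
[-0.06501201 -0.00261335  0.22264522] 61.319977189715466
```

View pics/s5.png

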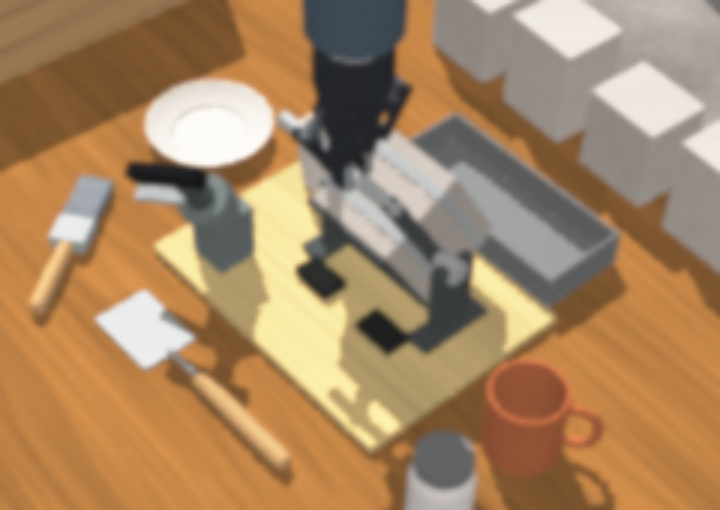

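The mould is tipped towards the tray at about 60° (tool x at -65 mm), and the lock handle points away at its free end. A 30 N radial load has built up in the grip, so I'll shift the target outward a little and hold.

Emit:
play_rows(
  motion=[
    [[0,0.003,-0.004,0,-0.8],[0,0.005,-0.009,0,-0.8],[0,0.005,-0.009,0,-0.8],[0,0.005,-0.009,0,-0.8],[0,0.005,-0.009,0,-0.8],[0,0.005,-0.009,0,-0.8],[0,0.005,-0.009,0,-0.8],[0,0.005,-0.009,0,-0.8],[0,0.005,-0.009,0,-0.8],[0,0.005,-0.009,0,-0.8],[0,0.005,-0.009,0,-0.8],[0,0.005,-0.009,0,-0.8],[0,0.005,-0.009,0,-0.8],[0,0.005,-0.009,0,-0.8],[0,0.005,-0.009,0,-0.8],[0,0.005,-0.009,0,-0.8],[0,0.005,-0.009,0,-0.8],[0,0.005,-0.009,0,-0.8],[0,0.005,-0.009,0,-0.8],[0,0.005,-0.009,0,-0.8]],
  ],
)

```text
clock: 17.95
ee_pos: [0.578, 0.0183, 0.2228]
orientation: [-179.9, 0.0, -87.2]
contact_force: [-6.5, 5.9, 5.6]
width: 0.0141
gripper_force: 59.6
```

```bash
python3 - <<'E'
from h import *
x0,z0=-.0650,.2215
out=[]
for a in [58,56]+list(range(52,-1,-4))+[0]:
    r=np.radians(a);x=-.13*np.cos(r);z=.1+.13*np.sin(r)+.0038+.0055*a/60
    out.append([0,round(-(x-x0)/.4,3),round(-(z-z0)/.4,3),0,-.8])
print(out)
E
```

```text
[[0, np.float64(0.01), np.float64(0.005), 0, -0.8], [0, np.float64(0.019), np.float64(0.012), 0, -0.8], [0, np.float64(0.038), np.float64(0.026), 0, -0.8], [0, np.float64(0.055), np.float64(0.042), 0, -0.8], [0, np.float64(0.071), np.float64(0.058), 0, -0.8], [0, np.float64(0.086), np.float64(0.076), 0, -0.8], [0, np.float64(0.1), np.float64(0.095), 0, -0.8], [0, np.float64(0.113), np.float64(0.115), 0, -0.8], [0, np.float64(0.124), np.float64(0.135), 0, -0.8], [0, np.float64(0.134), np.float64(0.157), 0, -0.8], [0, np.float64(0.143), np.float64(0.179), 0, -0.8], [0, np.float64(0.15), np.float64(0.201), 0, -0.8], [0, np.float64(0.155), np.float64(0.224), 0, -0.8], [0, np.float64(0.159), np.float64(0.247), 0, -0.8], [0, np.float64(0.162), np.float64(0.271), 0, -0.8], [0, np.float64(0.162), np.float64(0.294), 0, -0.8], [0, np.float64(0.162), np.float64(0.294), 0, -0.8]]
```

Emit:
play_rows(
  motion=[
    [[0,0,0,0,-0.8],[0,0.01,0.005,0,-0.8],[0,0.019,0.012,0,-0.8],[0,0.038,0.026,0,-0.8],[0,0.055,0.042,0,-0.8],[0,0.071,0.058,0,-0.8],[0,0.086,0.076,0,-0.8],[0,0.1,0.095,0,-0.8],[0,0.113,0.115,0,-0.8],[0,0.124,0.135,0,-0.8],[0,0.134,0.157,0,-0.8],[0,0.143,0.179,0,-0.8],[0,0.15,0.201,0,-0.8],[0,0.155,0.224,0,-0.8],[0,0.159,0.247,0,-0.8],[0,0.162,0.265,0,-0.8],[0,0.162,0.28,0,-0.8],[0,0.162,0.29,0,-0.8],[0,0.162,0.29,0,-0.8]],
  ],
)

```text
clock: 20.32
ee_pos: [0.5136, 0.0145, 0.1055]
orientation: [-179.9, -0.0, -87.2]
contact_force: [-4.6, 2.4, 1.2]
width: 0.0139
gripper_force: 71.5
```

Emit:
play_rows(
  motion=[
    [[0,0,0.007,0,-0.8],[0,0,0.014,0,-0.8],[0,0,0.02,0,-0.8],[0,0,0.02,0,-0.8]],
  ],
)

```text
clock: 20.82
ee_pos: [0.5137, 0.0145, 0.1026]
orientation: [-179.8, -0.1, -87.1]
contact_force: [-22.7, 6.3, 36.9]
width: 0.0137
gripper_force: 75.3
```

Firm stop felt at 37 N up. I'll release, lift, and then press the bar from above with shut fingers to make sure it's fully level.

Emit:
play_rows(
  motion=[
    [[0,0,0,0,0.05],[0,0,0,0,0.05],[0,0,0,0,0.05],[0,0,0,0,0.05],[0,0,-0.08,0,0.05],[0,0,-0.16,0,0.05],[0,0,-0.2,0,-1],[0,0,-0.2,0,-1],[0,0,-0.2,0,-1],[0,0,-0.2,0,-1],[0,0,-0.2,0,-1]],
  ],
)

```text
clock: 22.2
ee_pos: [0.513, 0.0147, 0.1755]
orientation: [179.9, -0.0, -87.2]
contact_force: [0.2, 0.2, -0.7]
width: -0.0
gripper_force: 0.0
```

Emit:
play_rows(
  motion=[
    [[0,0,0.05,0,-1],[0,0,0.09,0,-1],[0,0,0.11,0,-1],[0,0,0.118,0,-1],[0,0,0.124,0,-1],[0,0,0.124,0,-1]],
  ],
)

```text
clock: 22.95
ee_pos: [0.5129, 0.0147, 0.1297]
orientation: [-179.9, -0.0, -87.2]
contact_force: [-11.0, 2.5, 20.6]
width: 0.0002
gripper_force: 10.5
```

The bar top is at 107.7 mm under 20 N, so the cradle is level on its stop. Back to the lock.

```bash
python3 - <<'E'
from h import *
st=(.5129,.0147,.1755+.2*0+.0,-87.17)
a=lockpose(2.6);print(a)
cmdz=.1755-.124*.4
show((.5131,.0147,cmdz,-87.17),[(.5131,.0147,.26,-87.17,-1),(a[0],a[1],.26,a[3],.05)])
print('desc');show((a[0],a[1],.26,a[3]),[a])
print('E');show(a[:4],[lockpose(t) for t in np.arange(2.48,1.27,-.12)])
b=lockpose(1.28);print('F');show(b[:4],[lockpose(t) for t in np.arange(1.16,-.29,-.12)])
E
```

```text
(np.float64(0.4541712626296068), np.float64(0.20127453904712864), np.float64(0.1386899725635707), np.float64(-59.65126735071733), 0.05)
[0.0, -0.0, -0.335, -0.0, -1.0]
[-0.473, 0.124, -0.335, -0.24, 0.05]
desc
[0.0, -0.0, 0.303, -0.0, 0.05]
E
[0.002, 0.011, 0.005, -0.056, 0.05]
[0.005, 0.021, 0.009, -0.115, 0.05]
[0.01, 0.032, 0.013, -0.175, 0.05]
[0.016, 0.041, 0.017, -0.238, 0.05]
[0.023, 0.051, 0.02, -0.302, 0.05]
[0.032, 0.059, 0.022, -0.369, 0.05]
[0.041, 0.067, 0.023, -0.436, 0.05]
[0.051, 0.073, 0.024, -0.505, 0.05]
[0.061, 0.079, 0.024, -0.575, 0.05]
[0.072, 0.084, 0.023, -0.644, 0.05]
[0.084, 0.087, 0.022, -0.712, 0.05]
F
[-0.0, 0.012, -0.002, -0.067, 0.05]
[0.001, 0.023, -0.005, -0.131, 0.05]
[0.003, 0.035, -0.008, -0.194, 0.05]
[0.006, 0.046, -0.012, -0.255, 0.05]
[0.011, 0.056, -0.016, -0.314, 0.05]
[0.017, 0.065, -0.021, -0.37, 0.05]
[0.023, 0.073, -0.027, -0.425, 0.05]
[0.031, 0.081, -0.032, -0.479, 0.05]
[0.04, 0.087, -0.038, -0.532, 0.05]
[0.049, 0.092, -0.044, -0.584, 0.05]
[0.058, 0.096, -0.05, -0.636, 0.05]
[0.069, 0.098, -0.056, -0.688, 0.05]
[0.079, 0.099, -0.062, -0.741, 0.05]
```

Emit:
play_rows(
  motion=[
    [[0,0,-0.1,0,-1],[0,0,-0.22,0,-1],[0,0,-0.335,0,0.05],[-0.12,0.03,-0.335,-0.06,0.05],[-0.25,0.065,-0.335,-0.13,0.05],[-0.38,0.1,-0.335,-0.2,0.05],[-0.473,0.124,-0.335,-0.24,0.05],[-0.473,0.124,-0.335,-0.24,0.05],[-0.473,0.124,-0.335,-0.24,0.05]],
  ],
)

```text
clock: 24.08
ee_pos: [0.4547, 0.2013, 0.2608]
orientation: [-180.0, -0.0, -59.8]
contact_force: [0.1, -1.1, 0.7]
width: 0.0449
gripper_force: 0.0
```

```bash
python3 - <<'E'
from h import *
from cell import arm
o=arm.observe();st=(*o["ee_pos"],o["orientation"][2]);print(o["clock"],st,o["width"])
s=arm.snapshot("wrist");cv2.imwrite("pics/w6.png",s["pixels"][:,:,::-1])
show(st,[lockpose(2.6)])
E
```

```text
24.075 (np.float64(0.4547284716756917), np.float64(0.20133394594231785), np.float64(0.260790707412419), np.float64(-59.7557317239656)) 0.04486298978874306
[-0.001, 0.001, 0.305, -0.001, 0.05]
```

View pics/w6.png

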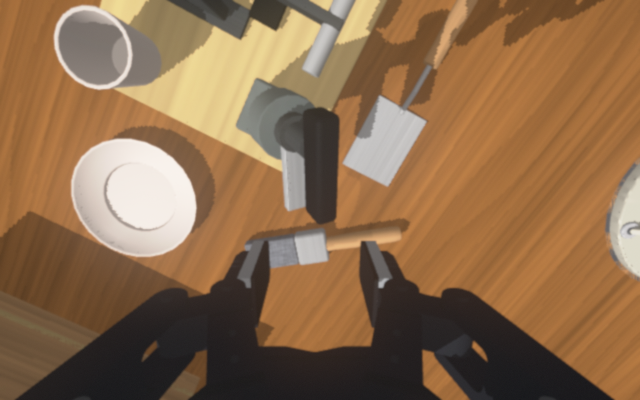

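The handle is vertical in the view at columns 303-337, centred between the fingers, which confirms it is at the free end. I'll descend and turn it back.

Emit:
play_rows(
  motion=[
    [[0,0,0.06,0,0.05],[0,0,0.13,0,0.05],[0,0,0.2,0,0.05],[0,0,0.26,0,0.05],[0,0,0.304,0,0.05],[0,0,0.304,0,0.05],[0,0,0.304,0,0.05]],
  ],
)

```text
clock: 25.0
ee_pos: [0.4554, 0.2012, 0.1399]
orientation: [-179.9, -0.0, -59.8]
contact_force: [-0.2, 0.5, 0.7]
width: 0.0449
gripper_force: 0.0
```

Emit:
play_rows(
  motion=[
    [[0.002,0.011,0.005,-0.056,0.05],[0.005,0.021,0.009,-0.115,0.05],[0.01,0.032,0.013,-0.175,0.05],[0.016,0.041,0.017,-0.238,0.05],[0.023,0.051,0.02,-0.302,0.05],[0.032,0.059,0.022,-0.369,0.05],[0.041,0.067,0.023,-0.436,0.05],[0.051,0.073,0.024,-0.505,0.05],[0.061,0.079,0.024,-0.575,0.05],[0.072,0.084,0.023,-0.644,0.05],[0.084,0.087,0.022,-0.712,0.05],[0.084,0.087,0.022,-0.712,0.05]],
  ],
)

```text
clock: 26.5
ee_pos: [0.4421, 0.1549, 0.1311]
orientation: [-180.0, -0.1, 21.7]
contact_force: [-0.3, 0.1, -0.1]
width: 0.0452
gripper_force: 0.0
```

Emit:
play_rows(
  motion=[
    [[0,0.012,-0.002,-0.067,0.05],[0.001,0.023,-0.005,-0.131,0.05],[0.003,0.035,-0.008,-0.194,0.05],[0.006,0.046,-0.012,-0.255,0.05],[0.011,0.056,-0.016,-0.314,0.05],[0.017,0.065,-0.021,-0.37,0.05],[0.023,0.073,-0.027,-0.425,0.05],[0.031,0.081,-0.032,-0.479,0.05],[0.04,0.087,-0.038,-0.532,0.05],[0.049,0.092,-0.044,-0.584,0.05],[0.058,0.096,-0.05,-0.636,0.05],[0.058,0.096,-0.05,-0.636,0.05]],
  ],
)

```text
clock: 28.0
ee_pos: [0.4778, 0.1281, 0.1508]
orientation: [179.9, -0.0, 94.5]
contact_force: [-0.1, -0.6, 0.2]
width: 0.0449
gripper_force: 0.0
```

Emit:
play_rows(
  motion=[
    [[0,0.012,-0.006,-0.05,0.05],[0.001,0.022,-0.011,-0.09,0.05],[0.001,0.022,-0.011,-0.09,0.05]],
  ],
)

```text
clock: 28.38
ee_pos: [0.4806, 0.1298, 0.1521]
orientation: [-179.4, -0.3, 104.7]
contact_force: [-16.4, 7.0, 2.5]
width: 0.0447
gripper_force: 8.2
```

Blocked at about 18 N, so it's at the locked stop. I'll back off, lift, and check.

Emit:
play_rows(
  motion=[
    [[0,-0.022,0.008,0.09,0.05],[0,-0.022,0.008,0.09,0.05],[0,-0.022,-0.1,0.09,0.05],[0,-0.022,-0.2,0.09,0.05],[0,-0.022,-0.28,0.09,0.05],[0,-0.022,-0.28,0.09,0.05],[0,-0.022,-0.28,0.09,0.05]],
  ],
)

```text
clock: 29.25
ee_pos: [0.4775, 0.1267, 0.266]
orientation: [-180.0, -0.0, 94.8]
contact_force: [-0.6, -0.4, -0.2]
width: 0.0447
gripper_force: 0.0
```

```bash
python3 - <<'E'
from h import *
from cell import arm
o=arm.observe();print(o["clock"],o["ee_pos"],o["orientation"],o["contact_force"])
s=arm.snapshot("wrist");cv2.imwrite("pics/w7.png",s["pixels"][:,:,::-1])
print(proj(s,world(P,[G,G+[0,-.055,0],[-.13,.05,.1]])))
E
```

```text
29.25 [0.4774629  0.12670427 0.26604517] [-1.79970837e+02 -4.81287304e-03  9.47620355e+01] [-0.62822843 -0.35760482 -0.20571647]
[[313.97011752 148.10923263]
 [311.73482357 215.52505155]
 [342.45240918 244.34651284]]
```

View pics/w7.png

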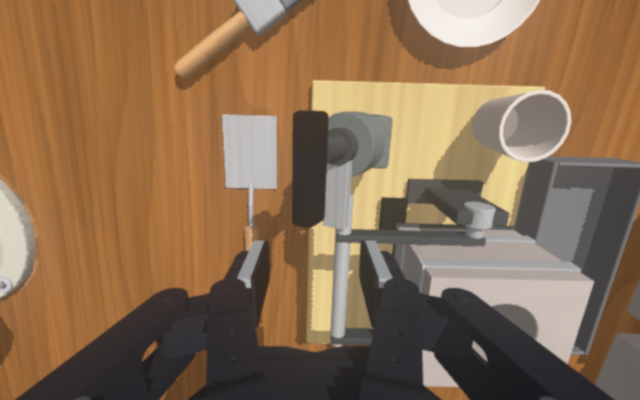

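The view matches the starting one: the handle is parallel to the bar at columns 293-327, the tongue is over the bar's end, the cradle is level and the other things are undisturbed. Handing in.

```bash
python3 -c "
from cell import arm
print(arm.hand_in())"
```

```text
the job is handed in; nothing more can be done
None
```

I drained the mould and handed the job in at about 29 s: lock turned to its free stop, cradle tipped to about 60° and held 2.5 s, brought back level on its stop, and lock turned back to locked; the last wrist picture shows the lock closed and the nearby things in place, but the hand-in gave no verdict.

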